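# Crack the drying box and hold its lid ajar

## Task

A black brush handle has been left standing on the blue lid of the drying box: take it off and stand it upright on the bench, clear of the box. Then take the lid by its steel bar, break it free of its tight seal without flinging it open (the front edge must never rise more than 60 mm), and hold it only slightly open to vent, with a gap of about 25 mm at the front edge. Finish while still holding the lid there by the bar, and leave the other things on the bench alone.

Things in the scene. Friction and masses are not known exactly. Their poses are not given: they have to be found in the camera images.
- dry_box: grey metal drying box fixed to the bench, 150 (x) x 200 (y) x 85 mm high without the lid, dark foot flange 166 x 216 x 8 mm; origin at the centre of its underside, on the bench; x points from its front (the side with the round dial, facing the robot) to the hinge side, y along the hinge, z up. It cannot be moved
- dry_lid (a joint): angle of the blue hinged lid, rad: 0 shut, grows as the front edge rises; gravity shuts it. Front gap = 153 mm x sin(angle): 25 mm is 0.164 rad. A sprung ball catch makes the seal stick: some 10 to 20 N upward at the bar at first, vanishing after about 5 mm of rise at the front, when the lid pops up to about 12 mm (where the catch can carry it); then only its weight (2 N at the bar) remains
- lid_grip (a point): middle of the lid's steel grip bar: round, 12 mm thick, 90 mm long, parallel to the box's y, on two end posts; its axis is 35 mm above the lid's top (130 mm above the bench when shut), 120 mm in front of the hinge line (45 mm in front of the box's centre). Pinch it from above, fingers closing along the box's x; the bar can turn between the pads. The point turns with the lid
- lid_front (a point): middle of the lower front edge of the lid, 153 mm in front of the hinge; 85 mm above the bench when shut. The lid plate is 156 x 206 x 10 mm, about 0.35 kg, and lies on the 85 mm rim, so its top is 95 mm above the bench; a pale mat covers its rear part
- lid_hinge (a point): fixed point on the hinge axis, mid-width, at the far rim of the box, 85 mm above the bench; the axis runs along the box's y
- brush_handle: the loose black brush handle standing on the rear half of the lid, 40 mm across, 61 mm tall, 41 g, waisted but gripped as a 40 mm round from any side; origin at the centre of its underside, z up. (Other like handles on the bench are not part of the job)
- press_head (a point): obstacle, never moves: underside of the head of the tall light-grey glue press that stands left of the work. Its head and arm fill about x 0.49 to 0.80 m, y 0.10 to 0.22 m, up to 0.45 m above the bench; the start pose of the arm is on its far side, so first draw the tool back to within 0.36 m of the base axis before swinging across to the box
- glue_bottle: bystander: white squeeze bottle with orange nozzle, 54 mm across, 161 mm tall, standing; origin at the centre of its underside
- brush_test: bystander: finished shaving brush standing on its black handle, 68 x 64 x 122 mm; origin at the centre of its underside
- knot_00: bystander: loose cream-coloured brush knot lying down, 62 x 79 x 61 mm; origin at the centre of its underside
- height_gauge: bystander: small grey metal height gauge, 34 x 50 x 83 mm, standing; origin at the centre of its underside

How it is judged:
On the way, in this order (a step that is already met when the one before it is completed fails the run):
1. the brush handle stands upright on the bench, let go and clear of the box (height (world z) of brush_handle between -0.008 and 0.008 m and angle between brush_handle's own z axis and vertical below 0.12 rad and contact force between the fingers and brush_handle below 0.05 N and contact force between brush_handle and dry_box below 0.05 N and linear speed of brush_handle below 0.02 m/s), for 0.2 s.
2. the lid has been broken free and is held by its bar with a front gap of 15 to 35 mm for 1 s (value of joint dry_lid between 0.1 and 0.235 rad and contact force between the fingers and dry_box above 0.5 N and distance between the grasp point and lid_grip below 0.06 m), for 1 s.
At the end, for the whole second after the job is handed in: the fingers hold the lid by its bar (TCP within 60 mm of the bar's middle, contact above 0.5 N) at rest with a front gap of 15 to 35 mm (0.10 to 0.235 rad), and the brush handle stands upright (within 0.12 rad) on the bench, released and not touching the box (all of step 1 and all of step 2 and velocity of joint dry_lid between -0.05 and 0.05 rad/s); the arm keeps its last pose, push and grip.
It fails at once if the lid is flung open (front edge raised more than 60 mm) (value of joint dry_lid above 0.403 rad).
It fails at once if the lid is opened before the brush handle stands on the bench (value of joint dry_lid above 0.05 rad and height (world z) of brush_handle above 0.03 m).
It fails at once if the brush handle is tipped over (angle between brush_handle's own z axis and vertical above 0.8 rad).
It fails at once if a bystander is disturbed (moved more than 25 mm) (distance of any of glue_bottle, brush_test, knot_00, height_gauge from where it was at the start of the episode above 0.025 m).
It also fails if it takes over 51 s, if anything falls off the work surface, if the arm or the gripper's body presses on something with over 40 N, if the wrist force passes 120 N, or if a joint passes its speed limit or range.

## Robot

A 6-joint arm with a two-finger parallel gripper is mounted at the origin on a cart in front of the work surface, level with it; the furniture and walls round the work are solid. World frame = base frame: x ahead of the robot, y to its left, z up, the work surface at z = 0. Lengths are in m, angles in rad, forces in N, time in s.
With the tool pointing down it reaches from about 0.325 to 0.75 m from the base axis. Payload 7.6 kg.
Tool frame: the origin (TCP) lies between the finger pads, 19 mm behind the fingertips; this is the grasp point; z points along the fingers, y is the line along which they close (so a half turn about z gives the same grasp; the last joint's range is limited). The gripper opens to 85 mm and grips with 20 to 120 N. Pads are 22 mm wide; open, the fingers measure 114 mm over their backs; the gripper's body (76 mm by 85 mm) begins 54 mm behind the grasp point. The pads swing forward as they close: fully open they stand 13 mm farther back than shut.
Start: joints at [-1.179, 0.052, 1.401, -0, 1.689, -0.07], TCP at [0.234, -0.47, 0.25] pointing down, gripper open.
Joint ranges: [-2.9, 2.9], [-0.91, 2.17], [0.12, 2.37], [-1.06, 4.2], [0.26, 2.73], [-2.93, 2.93]. Speed limits (rad/s): [2.57, 2.57, 3.01, 3.14, 3.14, 3.14].

## Interface

Orientations are given as a unit quaternion [x, y, z, w].
In Python, from cell import env, order, read_camera gives the robot as it stands (env), with the cameras as plain functions and the job (order).
- The arm moves only by the tool pendant, called as name([rows], argument=value, ...), one row to a line, values as JSON. Schema: {"type":"object","properties":{"offsets":{"type":"array","items":{"type":"array","items":{"type":"number"},"minItems":7,"maxItems":7},"minItems":1,"maxItems":12},"only":{"type":"string"},"quiet":{"type":"boolean"},"lines":{"type":"string"}},"required":["offsets"],"additionalProperties":false}. offsets is a list of rows, 1 to 12 of them, each of 7 numbers: a rotation vector rx, ry, rz in rad, then dx, dy, dz in m, then the opening from 0.0 (shut) to 1.0 (fully open); each row is the pose to reach, as a shift and turn from the pose commanded when the call began, along the tool's axes at that moment; what a row does not reach only later rows make up. A row lasts 1/8 s, in which the tool goes at most 0.0625 m and 0.188 rad, less where a joint would pass 70% of its speed; a pose out of reach is approached as far as the arm can. The fingers move at their own pace and stop on an object; the grip force is fixed at half the most. Time passes only in rows, so rows that do not move let the fingers close. The tool returns the time, the measured TCP pose, the force, the opening and the grip force at its end. only (a regular expression) keeps the lines of the reply that match it, lines (a string "A,B") keeps lines A to B, and quiet returns only ok. Input that does not fit is refused with a message, and nothing moves.
- env.sense(): the state, without advancing time (a new reading comes with each control period).
- read_camera(name): name is "side" or "top"; returns a dict with "frame" (400x640x3 uint8, red, green, blue), "fx", "fy", "cx", "cy" (pixels), "k1" (the pictures are not rectified: a ray, as slopes to the right and down, at radius r is drawn at 1 + k1 r^2 times it, then the intrinsics apply), "rvec" (rotation vector, rad) and "tvec" (3), from world to camera coordinates, as OpenCV has them. Camera axes: x right, y down, z forward; pixel columns grow to the right and rows downward; lengths in m; the calibration is good to about 2 mm. A picture is of the moment at which its call begins. There is no depth.
- order.finish_job(): hands the job in; it is judged then, once.
The state is a dict: "time": time; "qpos": joint angles; "qd": joint speeds; "effort": joint torques, N m; "ee_pos": TCP position; "eef_rot": TCP orientation; "force": force on the tool from outside, world axes, zero at the start; "wrist_torque": the same for the moment, N m; "grip_width": opening from 0.0 (shut) to 1.0 (fully open); "grip_force": force on a finger pad.
Only numpy, scipy, OpenCV 4.12 (cv2) and the standard library are available. Lean on these libraries where they do the work, as an engineer would, in place of code of your own. Each camera call takes 0.05 s, during which the arm holds its last target. There are 200 camera calls.

## Working session

There is one attempt and no reset: what is moved stays moved. The work goes in short steps, Python scripts to look and compute and a tool call to move; the robot and the scene stay as the last step left them, time stands still between calls to the robot, and variables do not carry over. Pictures are saved under pics/ and viewed, at most 10 in all, crops included, and the job is handed in when it is done.

```bash
ls; mkdir -p pics; cat > h.py <<'E'
import numpy as np, cv2
from cell import env, order, read_camera
def K(c): return np.array([[c["fx"],0,c["cx"]],[0,c["fy"],c["cy"]],[0,0,1.]]), np.array([c["k1"],0,0,0,0.])
def ray(c,uv):
    k,d=K(c); n=cv2.undistortPoints(np.array([[uv]],float),k,d)[0,0]
    R=cv2.Rodrigues(np.array(c["rvec"],float))[0]; o=-R.T@np.array(c["tvec"],float)
    v=R.T@np.array([n[0],n[1],1]); return o,v/np.linalg.norm(v)
def atz(c,uv,z):
    o,v=ray(c,uv); return o+v*(z-o[2])/v[2]
def tri(c1,p1,c2,p2):
    o1,v1=ray(c1,p1);o2,v2=ray(c2,p2)
    s=np.linalg.lstsq(np.c_[v1,-v2],o2-o1,rcond=None)[0]
    a=o1+s[0]*v1;b=o2+s[1]*v2; return (a+b)/2,np.linalg.norm(a-b)
def proj(c,P):
    k,d=K(c); return cv2.projectPoints(np.array(P,float).reshape(-1,3),np.array(c["rvec"],float),np.array(c["tvec"],float),k,d)[0][:,0]
def snap(n,f):
    c=read_camera(n); cv2.imwrite(f,c["frame"][:,:,::-1]); return c
E
python3 - <<'E'
from h import *
import pickle
np.set_printoptions(precision=4,suppress=True)
C={n:snap(n,f"pics/{n}0.png") for n in("top","side")}
pickle.dump(C,open("c0.pkl","wb"))
for c in C.values(): print({k:v for k,v in c.items() if k!="frame"}, ray(c,(320,200)))
print(env.sense())
E
```

```text
cell.py
pics
{'fx': 370.04484223238694, 'fy': 370.04484223238694, 'cx': 310.9087681506048, 'cy': 201.3858913320533, 'k1': 0.004629315434324507, 'rvec': array([ 2.1453, -2.1181,  0.2004]), 'tvec': array([-0.0984,  0.4905,  1.7462])} (array([ 0.1731, -0.0786,  1.8064]), array([ 0.1818, -0.0321, -0.9828]))
{'fx': 466.53233344005446, 'fy': 466.53233344005446, 'cx': 316.2065388540625, 'cy': 197.7614449799347, 'k1': -0.09583963423643878, 'rvec': array([ 0.1383,  2.8099, -1.3494]), 'tvec': array([0.5089, 0.1357, 1.7103])} (array([0.5957, 1.2006, 1.1858]), array([-0.0654, -0.7741, -0.6296]))
{'time': 0.1, 'qpos': array([-1.1793,  0.0528,  1.4016,  0.    ,  1.6886, -0.0703]), 'qd': array([-0.0002, -0.0013, -0.0026, -0.0009,  0.0004,  0.0005]), 'effort': array([  0.0016, -38.2581, -36.0986,  -0.    ,   0.0048,  -0.    ]), 'ee_pos': array([ 0.2338, -0.4698,  0.2493]), 'eef_rot': array([ 0.9735,  0.2288, -0.0001, -0.0007]), 'force': array([ 0.1732, -0.4852, -0.3036]), 'wrist_torque': array([ 0.0127,  0.008 , -0.0102]), 'grip_force': 0.0, 'grip_width': 1.0004741114609839}
```

View pics/top0.png

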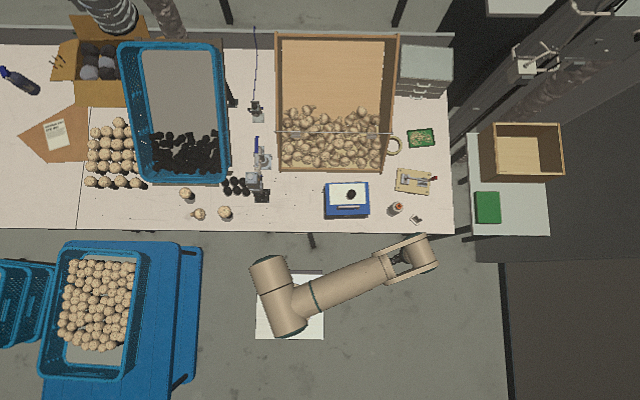

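View pics/side0.png

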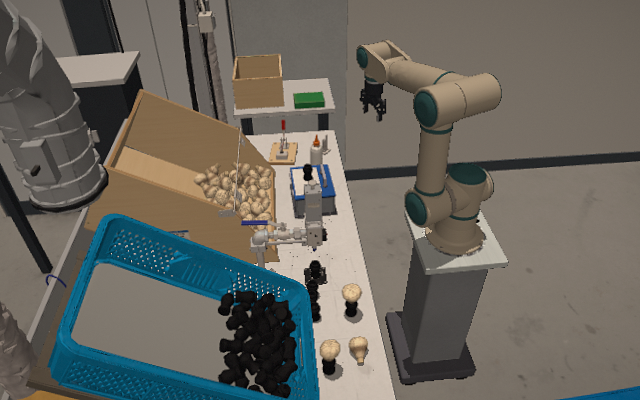

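Top: blue lid around (347,199), handle at about (350,194), bottle (397,208), gauge (417,218). Side: handle at about (308,172) and bottle (317,150); the press partly hides the box. I'll enlarge both.

```bash
python3 - <<'E'
import cv2,numpy as np
t=cv2.imread("pics/top0.png")[170:235,310:430]; s=cv2.imread("pics/side0.png")[130:255,260:360]
t=cv2.resize(t,None,fx=6,fy=6,interpolation=cv2.INTER_CUBIC); s=cv2.resize(s,None,fx=4.8,fy=4.8,interpolation=cv2.INTER_CUBIC)
cv2.imwrite("pics/tc.png",t);cv2.imwrite("pics/sc.png",s)
E
```

```text
(no output)
```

View pics/tc.png

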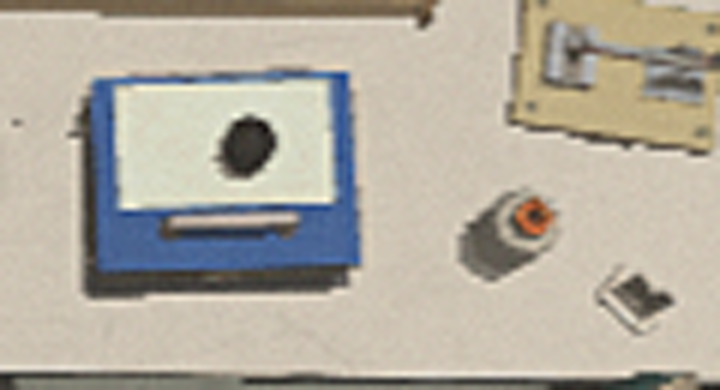

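View pics/sc.png

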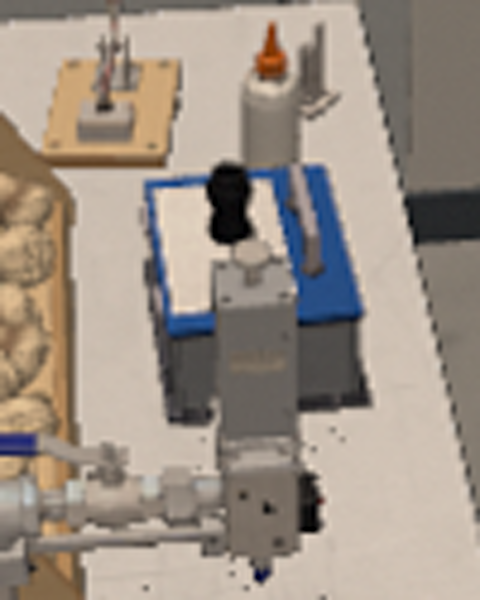

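```bash
python3 - <<'E'
from h import *
import pickle
from scipy.optimize import least_squares
np.set_printoptions(precision=4,suppress=True)
C=pickle.load(open("c0.pkl","rb")); t,s=C["top"],C["side"]
T=lambda x,y:(310+(x+.5)/6-.5,170+(y+.5)/6-.5)
S=lambda x,y:(260+(x+.5)/4.8-.5,130+(y+.5)/4.8-.5)
for n,a,b in [("RR",(350,72),(146,182)),("FR",(360,266),(323,166)),("FL",(98,270),(362,315)),("RL",(93,77),(168,332)),("barR",(298,218),(295,175)),("barL",(165,225),(315,268)),("barmid",(231,221),(306,222)),("hmid",(248,146),(229,205)),("htop",(256,138),(230,172))]:
    print(n,*tri(t,T(*a),s,S(*b)))
# lid fit: yaw,x,y,z
obs=np.array([T(350,72),T(360,266),T(98,270),T(93,77),S(146,182),S(323,166),S(362,315),S(168,332)])
L=np.array([[.075,-.103],[-.081,-.103],[-.081,.103],[.075,.103]])
def P(p):
    c,q=np.cos(p[3]),np.sin(p[3]); return np.c_[p[0]+c*L[:,0]-q*L[:,1],p[1]+q*L[:,0]+c*L[:,1],np.full(4,p[2])]
f=lambda p:(np.r_[proj(t,P(p)),proj(s,P(p))]-obs).ravel()
r=least_squares(f,[.5,-.1,.095,0]);p=r.x;print("box",p);print(r.fun.reshape(-1,2))
c,q=np.cos(p[3]),np.sin(p[3]);print("grip",p[0]-.045*c,p[1]-.045*q)
print("bottle",tri(t,T(535,216),s,S(271,25)),"gaugebase",atz(t,T(630,300),.03))
# handle: project modelled axis
for z in(.095,.156):
  print(z,"handle from side",atz(s,S(230,172 if z>.1 else 235),z))
E
```

```text
RR [ 0.5828 -0.3616  0.0958] 0.0022597054968172157
FR [ 0.4295 -0.3676  0.0954] 0.005769776162961083
FL [ 0.4223 -0.1629  0.0941] 0.002707658109155771
RL [ 0.5755 -0.158   0.0951] 0.0011361630125555169
barR [ 0.46   -0.3149  0.1254] 0.0023010301556704127
barL [ 0.4553 -0.214   0.1051] 0.00017035327841442708
barmid [ 0.4575 -0.2643  0.1142] 0.0004724444344226939
hmid [ 0.5166 -0.277   0.1264] 0.004110299379267608
htop [ 0.5156 -0.2792  0.1576] 0.0022156273579670913
box [ 0.5058 -0.2627  0.0949  0.0355]
[[ 0.3043 -0.5061]
 [ 0.3399 -0.3662]
 [ 0.0222 -0.0682]
 [-0.156  -0.4393]
 [-0.1218  0.0986]
 [ 0.9046  0.1155]
 [ 0.6554 -0.0526]
 [-0.2678  0.2587]]
grip 0.4608323528109359 -0.2643237439767529
bottle (array([ 0.4605, -0.4886,  0.1645]), np.float64(0.008777163354798842)) gaugebase [ 0.4115 -0.5958  0.03  ]
0.095 handle from side [ 0.5186 -0.2796  0.095 ]
0.156 handle from side [ 0.5165 -0.2821  0.156 ]
```

Box at (0.506,-0.263), yaw 0.036. The bar middle is at about (0.461,-0.264) and the handle at about (0.516,-0.279) with its top at z 0.157, so the heights match the text. Next I'll write a helper for the tool-axis offsets and check the placing spot.

```bash
cat > go.py <<'E'
import sys,numpy as np
from h import *
from scipy.spatial.transform import Rotation as R
np.set_printoptions(precision=4,suppress=True)
x,y,z,a=map(float,sys.argv[1:5])   # a: world angle of tool y
s=env.sense(); r=R.from_quat(s["eef_rot"]); d=r.inv().apply(np.array([x,y,z])-s["ee_pos"])
G=np.c_[[np.sin(a),-np.cos(a),0],[np.cos(a),np.sin(a),0],[0,0,-1.]]
G[:,0]=np.cross(G[:,1],G[:,2])
print("t",s["time"],"rot",(r.inv()*R.from_matrix(G)).as_rotvec(),"d",d,"pos",s["ee_pos"],"F",s["force"],"w",s["grip_width"],s["grip_force"])
E
python3 go.py .516 -.279 .2 -1.535; python3 - <<'E'
from h import *
import pickle
C=pickle.load(open("c0.pkl","rb"));t,s=C["top"],C["side"]
print(proj(t,[[.43,-.06,0],[.43,-.06,.06],[.49,.1,0],[.516,-.279,.095],[.516,-.279,.156]]),proj(s,[[.43,-.06,0]]))
print(atz(t,(310+375/60*0+30,170+62.5),0))
E
```

```text
t 0.1 rot [-0.0014  0.0002  0.426 ] d [ 0.3376 -0.045   0.0494] pos [ 0.2338 -0.4698  0.2493] F [ 0.1732 -0.4852 -0.3036] w 1.0004741114609839 0.0
[[304.15886835 215.22310413]
 [304.05659204 213.44848156]
 [272.03151762 202.79582086]
 [350.67316873 194.94555518]
 [352.22009487 192.33660902]] [[336.4925577  232.40913469]]
[ 0.34706291 -0.23652235  0.        ]
```

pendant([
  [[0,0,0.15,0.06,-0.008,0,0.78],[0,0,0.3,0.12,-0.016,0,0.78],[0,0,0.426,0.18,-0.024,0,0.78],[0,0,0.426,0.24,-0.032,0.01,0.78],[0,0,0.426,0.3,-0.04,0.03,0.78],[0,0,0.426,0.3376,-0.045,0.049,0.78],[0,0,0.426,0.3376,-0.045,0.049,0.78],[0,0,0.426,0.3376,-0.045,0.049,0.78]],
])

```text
refused: offsets[0]: the value is too long (schema: maxItems 7). Nothing was moved.
```

Refused on format, not on reach. It needs a list of rows, each a list of 7 numbers.

pendant([
  [0,0,0.15,0.06,-0.008,0,0.78],
  [0,0,0.3,0.12,-0.016,0,0.78],
  [0,0,0.426,0.18,-0.024,0,0.78],
  [0,0,0.426,0.24,-0.032,0.01,0.78],
  [0,0,0.426,0.3,-0.04,0.03,0.78],
  [0,0,0.426,0.3376,-0.045,0.049,0.78],
  [0,0,0.426,0.3376,-0.045,0.049,0.78],
  [0,0,0.426,0.3376,-0.045,0.049,0.78],
])

```text
time: 1.1
ee_pos: [0.5158, -0.2797, 0.2011]
eef_rot: [1.0, 0.018, -0.0, 0.0]
force: [0.8, 0.2, -0.9]
grip_width: 0.777
grip_force: 0.0
```

```bash
python3 go.py .516 -.279 .13 -1.535
python3 - <<'E'
from h import *
t=read_camera("top")["frame"][150:250,290:420]; s=read_camera("side")["frame"][110:230,250:370]
cv2.imwrite("pics/a.png",np.hstack([cv2.resize(t,(390,300)),cv2.resize(s,(400,300))])[:,:,::-1])
E
```

```text
t 1.1 rot [ 0.0002  0.0004 -0.0001] d [ 0.0003 -0.0007  0.0711] pos [ 0.5158 -0.2797  0.2011] F [ 0.8342  0.2119 -0.8512] w 0.7770218857340053 0.0
```

View pics/a.png

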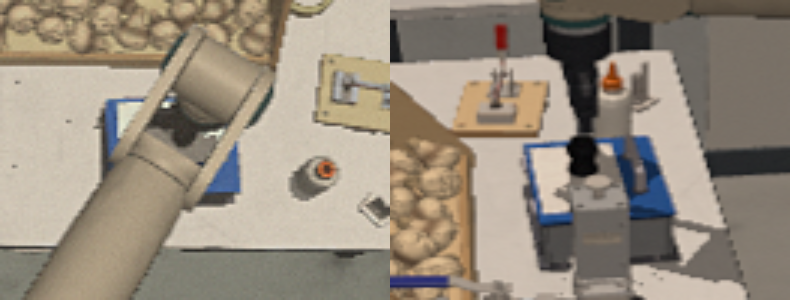

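In the side view the fingers (580,105) stand directly above the handle (583,150), and nothing is disturbed. Now descend and grip.

pendant([
  [0,0,0,0,-0.001,0.03,0.78],
  [0,0,0,0,-0.001,0.055,0.78],
  [0,0,0,0,-0.001,0.07,0.78],
  [0,0,0,0,-0.001,0.07,0.78],
  [0,0,0,0,-0.001,0.07,0],
  [0,0,0,0,-0.001,0.07,0],
  [0,0,0,0,-0.001,0.07,0],
  [0,0,0,0,-0.001,0.07,0],
  [0,0,0,0,-0.001,0.07,0],
  [0,0,0,0,-0.001,0.07,0],
])

```text
time: 2.45
ee_pos: [0.5168, -0.2788, 0.1328]
eef_rot: [1.0, 0.018, 0.001, 0.001]
force: [-0.8, 0.6, 6.1]
grip_width: 0.433
grip_force: 60.4
```

```bash
python3 go.py .43 -.06 .2 -1.535
```

```text
t 2.45 rot [ 0.002  -0.0025  0.0001] d [-0.0787 -0.2216 -0.0678] pos [ 0.5168 -0.2788  0.1328] F [-0.7623  0.6032  6.0518] w 0.4325060729224784 60.43562490027398
```

pendant([
  [0,0,0,0,0,-0.03,0],
  [0,0,0,0,0,-0.06,0],
  [0,0,0,-0.01,-0.04,-0.09,0],
  [0,0,0,-0.03,-0.1,-0.09,0],
  [0,0,0,-0.055,-0.16,-0.09,0],
  [0,0,0,-0.0787,-0.2216,-0.09,0],
  [0,0,0,-0.0787,-0.2216,-0.06,0],
  [0,0,0,-0.0787,-0.2216,-0.02,0],
  [0,0,0,-0.0787,-0.2216,-0.02,0],
])

```text
time: 3.58
ee_pos: [0.4278, -0.0591, 0.1486]
eef_rot: [1.0, 0.018, -0.003, -0.001]
force: [0.1, -0.3, 0.6]
grip_width: 0.434
grip_force: 60.2
```

```bash
python3 go.py .43 -.06 .041 -1.535
python3 - <<'E'
from h import *
t=read_camera("top")["frame"][150:250,250:380]; s=read_camera("side")["frame"][150:270,260:380]
cv2.imwrite("pics/b.png",np.hstack([cv2.resize(t,(390,300)),cv2.resize(s,(400,300))])[:,:,::-1])
E
```

```text
t 3.575 rot [-0.0014  0.0056  0.0005] d [0.0027 0.0011 0.1076] pos [ 0.4278 -0.0591  0.1486] F [ 0.0895 -0.3478  0.6171] w 0.43357745987722734 60.154861870687455
```

View pics/b.png

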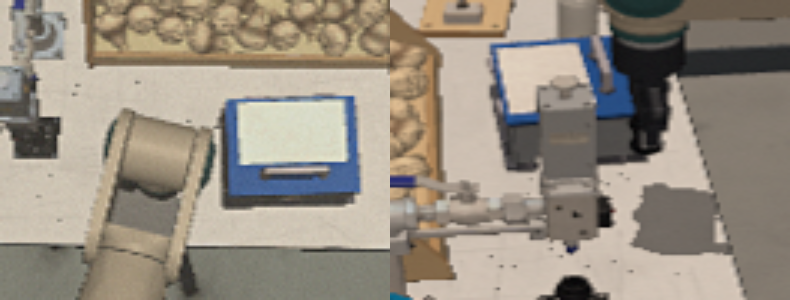

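The lid is clear and the handle is carried in the fingers over bare bench at side (650,130). Lower it.

pendant([
  [0,0,0,0,0,0.04,0],
  [0,0,0,0,0,0.08,0],
  [0,0,0,0,0,0.1,0],
  [0,0,0,0,0,0.104,0],
  [0,0,0,0,0,0.107,0],
  [0,0,0,0,0,0.107,0],
])

```text
time: 4.42
ee_pos: [0.4304, -0.0599, 0.0453]
eef_rot: [1.0, 0.018, 0.001, 0.0]
force: [-0.8, -0.1, -0.0]
grip_width: 0.427
grip_force: 60.2
```

```bash
python3 go.py .43 -.06 .0378 -1.535
```

```text
t 4.425 rot [ 0.0006 -0.0022 -0.0001] d [-0.0004  0.0001  0.0075] pos [ 0.4304 -0.0599  0.0453] F [-0.787  -0.0873 -0.0288] w 0.42728917820688156 60.16739679034799
```

pendant([
  [0,0,0,0,0,0.003,0],
  [0,0,0,0,0,0.006,0],
  [0,0,0,0,0,0.006,0],
])

```text
time: 4.8
ee_pos: [0.4295, -0.0597, 0.038]
eef_rot: [1.0, 0.018, -0.0, 0.0]
force: [0.9, -1.1, -0.2]
grip_width: 0.427
grip_force: 60.2
```

```bash
python3 go.py .43 -.06 .0378 -1.535
```

```text
t 4.8 rot [ 0.  0. -0.] d [0.0005 0.0003 0.0002] pos [ 0.4295 -0.0597  0.038 ] F [ 0.8582 -1.1315 -0.198 ] w 0.42733012836405915 60.205165694933385
```

pendant([
  [0,0,0,0,0,0.001,0],
  [0,0,0,0,0,0.002,0],
  [0,0,0,0,0,0.002,0],
])

```text
time: 5.18
ee_pos: [0.43, -0.0597, 0.0378]
eef_rot: [1.0, 0.018, 0.0, 0.0]
force: [-7.3, 2.6, 16.7]
grip_width: 0.433
grip_force: 61.9
```

Contact. Ease off 1 mm, then release.

pendant([
  [0,0,0,0,0,-0.001,0],
  [0,0,0,0,0,-0.001,0],
  [0,0,0,0,0,-0.001,0.3],
  [0,0,0,0,0,-0.001,0.6],
  [0,0,0,0,0,-0.001,0.8],
  [0,0,0,0,0,-0.001,0.8],
  [0,0,0,0,0,-0.001,0.8],
  [0,0,0,0,0,-0.04,0.8],
  [0,0,0,0,0,-0.1,0.8],
  [0,0,0,0,0,-0.16,0.8],
  [0,0,0,0,0,-0.18,0.8],
])

```text
time: 6.55
ee_pos: [0.4307, -0.0599, 0.2204]
eef_rot: [1.0, 0.018, 0.003, 0.001]
force: [-0.4, -0.4, -0.7]
grip_width: 0.802
grip_force: 0.0
```

```bash
python3 go.py .461 -.2645 .2 .0355
python3 - <<'E'
from h import *
import pickle
t=read_camera("top");s=read_camera("side");pickle.dump((t,s),open("c1.pkl","wb"))
t=t["frame"][150:250,250:380]; s=s["frame"][150:270,260:380]
cv2.imwrite("pics/c.png",np.hstack([cv2.resize(t,(390,300)),cv2.resize(s,(400,300))])[:,:,::-1])
E
```

```text
t 6.55 rot [ 0.0067 -0.0038 -1.5704] d [0.0228 0.2055 0.0209] pos [ 0.4307 -0.0599  0.2204] F [-0.3821 -0.3895 -0.7454] w 0.8022323048285411 0.0
```

View pics/c.png

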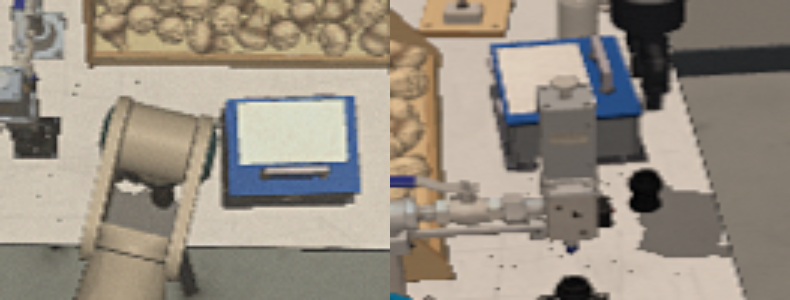

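The handle stands upright on the bench at side (646,190), released. Next I'll refine the bar position.

```bash
python3 - <<'E'
from h import *
import pickle
np.set_printoptions(precision=4,suppress=True,linewidth=200)
t,s=pickle.load(open("c1.pkl","rb")); g=t["frame"].astype(int).sum(2)
print(g[200:216,334:364:3])
g=s["frame"].astype(int).sum(2)
print("side pix"); print(g[160:190:3,434-120:450])if 0 else None
for xb in(.456,.461,.466): print(xb,proj(t,[[xb,-.264,.136]]),proj(s,[[xb-.0016,-.22,.136],[xb-.0016,-.22,.13],[xb+.0018,-.314,.136]]))
print(s["frame"][178,434-120-2:330].sum(1), s["frame"][170,434-120-10:330].sum(1))
E
```

```text
[[631 628 630 626 639 627 629 626 637 623]
 [633 629 628 618 611 622 616 628 617 626]
 [633 638 634 629 631 643 620 642 636 653]
 [643 650 649 631 625 639 648 640 655 662]
 [508 527 525 446 357 314 338 228 275 279]
 [265 275 280 267 319 356 378 406 433 324]
 [317 213 555 555 600 616 613 591 578 323]
 [317 233 451 430 416 416 399 290 270 332]
 [322 192 175 160 173 164 166 198 254 336]
 [316 203 194 203 212 198 214 349 310 315]
 [297 300 344 334 326 350 342 328 326 319]
 [311 319 316 327 326 318 335 325 317 332]
 [327 308 317 321 315 321 326 321 334 334]
 [323 316 311 344 324 326 335 331 343 339]
 [337 337 332 334 335 311 288 252 213 209]
 [178 176 162 171 220 228 177 206 188 202]]
side pix
0.456 [[348.5307 206.0025]] [[325.2254 177.9667]
 [325.2366 179.2384]
 [321.8907 164.0226]]
0.461 [[348.524  204.9268]] [[323.9147 178.0563]
 [323.9287 179.328 ]
 [320.6317 164.1063]]
0.466 [[348.5172 203.8522]] [[322.6036 178.1459]
 [322.6203 179.4177]
 [319.3723 164.1901]]
[606 598 595 596 600 608 552 207 245 250 229 281 458 441 312 248 248 250] [613 608 606 602 602 603 603 605 598 594 602 614 555 244 249 243 230 310 466 458 332 247 257 249 302 468]
```

pendant([
  [0,0,-0.18,0.003,0.03,0,0.7],
  [0,0,-0.36,0.006,0.06,0,0.7],
  [0,0,-0.54,0.009,0.09,0,0.7],
  [0,0,-0.72,0.012,0.12,0,0.7],
  [0,0,-0.9,0.015,0.15,0,0.7],
  [0,0,-1.08,0.018,0.18,0,0.7],
  [0,0,-1.26,0.02,0.205,0.01,0.7],
  [0,0,-1.44,0.0204,0.205,0.02,0.7],
  [0,0,-1.57,0.0204,0.205,0.021,0.7],
  [0,0,-1.57,0.0204,0.205,0.021,0.7],
  [0,0,-1.57,0.0204,0.205,0.021,0.7],
])

```text
time: 8.02
ee_pos: [0.4571, -0.2636, 0.1942]
eef_rot: [0.695, 0.719, -0.0, -0.001]
force: [-0.0, -1.0, 0.7]
grip_width: 0.697
grip_force: 0.0
```

```bash
python3 go.py .4585 -.2645 .131 .0355
```

```text
t 8.025 rot [-0.0009 -0.0006 -0.0029] d [-0.001   0.0015  0.0632] pos [ 0.4571 -0.2636  0.1942] F [-0.016  -0.9804  0.747 ] w 0.6972483834026127 0.0
```

pendant([
  [0,0,0,-0.001,0.0015,0.03,0.7],
  [0,0,0,-0.001,0.0015,0.05,0.6],
  [0,0,0,-0.001,0.0015,0.063,0.5],
  [0,0,0,-0.001,0.0015,0.063,0.4],
  [0,0,0,-0.001,0.0015,0.063,0.3],
  [0,0,0,-0.001,0.0015,0.063,0.3],
])

```text
time: 8.78
ee_pos: [0.4592, -0.265, 0.133]
eef_rot: [0.695, 0.719, 0.0, 0.001]
force: [-0.0, 0.8, 0.5]
grip_width: 0.295
grip_force: 0.0
```

```bash
python3 go.py .4585 -.2645 .131 .0355
python3 - <<'E'
from h import *
t=read_camera("top")["frame"][160:230,300:410]; s=read_camera("side")["frame"][130:220,270:370]
cv2.imwrite("pics/d.png",np.hstack([cv2.resize(t,(390,400)),cv2.resize(s,(400,400))])[:,:,::-1])
E
```

```text
t 8.775 rot [ 0.0014  0.0011 -0.0007] d [ 0.0006 -0.0006  0.002 ] pos [ 0.4592 -0.265   0.133 ] F [-0.0182  0.7553  0.4688] w 0.2946427994814841 0.0
```

View pics/d.png

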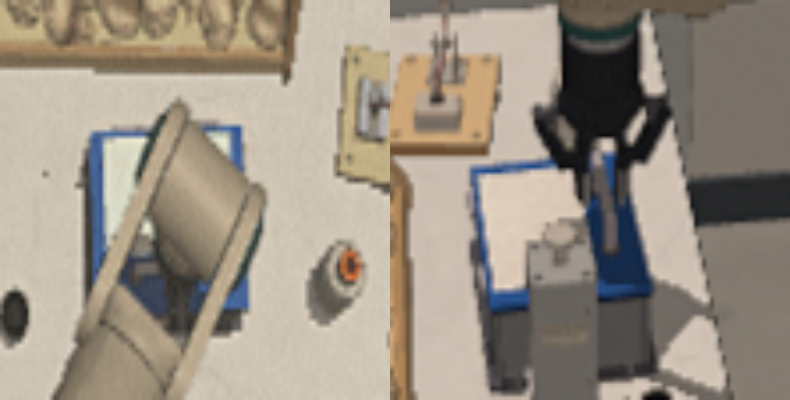

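The bar (605,180) lies between the fingers (588 and 622), nearly centred. Lower by 2 mm and close.

pendant([
  [0,0,0,0,0,0.002,0.3],
  [0,0,0,0,0,0.002,0],
  [0,0,0,0,0,0.002,0],
  [0,0,0,0,0,0.002,0],
  [0,0,0,0,0,0.002,0],
  [0,0,0,0,0,0.002,0],
])

```text
time: 9.62
ee_pos: [0.4582, -0.2647, 0.1299]
eef_rot: [0.695, 0.719, -0.0, -0.001]
force: [-4.5, 0.0, 2.3]
grip_width: 0.118
grip_force: 58.4
```

```bash
python3 go.py .4585 -.2645 .131 .0355
```

```text
t 9.625 rot [-0.0016 -0.0003 -0.0005] d [ 0.0002  0.0003 -0.0011] pos [ 0.4582 -0.2647  0.1299] F [-4.4999  0.033   2.3164] w 0.1179161586099484 58.42183828353882
```

Gripped. Break the seal slowly along the bar's arc: up is tool −z, toward the hinge is +y.

pendant([
  [0,0,0,0,0.0004,-0.001,0],
  [0,0,0,0,0.0008,-0.002,0],
  [0,0,0,0,0.0012,-0.003,0],
  [0,0,0,0,0.0016,-0.004,0],
  [0,0,0,0,0.0016,-0.004,0],
])

```text
time: 10.25
ee_pos: [0.4588, -0.2646, 0.1317]
eef_rot: [0.695, 0.719, -0.001, -0.002]
force: [-5.3, -2.4, -9.0]
grip_width: 0.116
grip_force: 58.6
```

```bash
python3 go.py .4585 -.2645 .131 .0355
```

```text
t 10.25 rot [-0.0048 -0.0015 -0.001 ] d [ 0.0001 -0.0003  0.0007] pos [ 0.4588 -0.2646  0.1317] F [-5.2845 -2.4489 -9.0062] w 0.1163654048897157 58.55684280395508
```

pendant([
  [0,0,0,0,0.0004,-0.001,0],
  [0,0,0,0,0.0008,-0.002,0],
  [0,0,0,0,0.0012,-0.003,0],
  [0,0,0,0,0.0016,-0.004,0],
  [0,0,0,0,0.0016,-0.004,0],
  [0,0,0,0,0.0016,-0.004,0],
])

```text
time: 11.0
ee_pos: [0.4612, -0.2646, 0.1374]
eef_rot: [0.695, 0.719, -0.001, -0.001]
force: [-6.1, -0.3, -2.0]
grip_width: 0.118
grip_force: 59.9
```

```bash
python3 go.py .4585 -.2645 .131 .0355
```

```text
t 11.0 rot [-0.0024 -0.0006 -0.0006] d [ 0.0002 -0.0027  0.0064] pos [ 0.4612 -0.2646  0.1374] F [-6.0885 -0.2839 -2.0171] w 0.11816595905742708 59.86813724040985
```

The seal is free (force down to −2 N). Go on to about 0.164 rad.

pendant([
  [0,0,0,0,0.0008,-0.002,0],
  [0,0,0,0,0.0017,-0.004,0],
  [0,0,0,0,0.0027,-0.006,0],
  [0,0,0,0,0.0037,-0.008,0],
  [0,0,0,0,0.0047,-0.01,0],
  [0,0,0,0,0.0053,-0.0112,0],
  [0,0,0,0,0.0053,-0.0112,0],
  [0,0,0,0,0.0053,-0.0112,0],
  [0,0,0,0,0.0053,-0.0112,0],
  [0,0,0,0,0.0053,-0.0112,0],
  [0,0,0,0,0.0053,-0.0112,0],
  [0,0,0,0,0.0053,-0.0112,0],
])

```text
time: 12.5
ee_pos: [0.4666, -0.2643, 0.1488]
eef_rot: [0.695, 0.719, -0.0, -0.001]
force: [-5.6, 0.3, -1.8]
grip_width: 0.116
grip_force: 59.1
```

```bash
python3 go.py .4585 -.2645 .131 .0355
python3 - <<'E'
from h import *
import pickle
t=read_camera("top");s=read_camera("side");pickle.dump((t,s),open("c2.pkl","wb"))
t=t["frame"][160:240,280:410]; s=s["frame"][140:240,270:370]
cv2.imwrite("pics/e.png",np.hstack([cv2.resize(t,(390,400)),cv2.resize(s,(400,400))])[:,:,::-1])
E
```

```text
t 12.5 rot [-0.0021 -0.0007 -0.0005] d [ 0.0001 -0.0081  0.0178] pos [ 0.4666 -0.2643  0.1488] F [-5.5995  0.3249 -1.7776] w 0.11579094862529196 59.11138951778412
```

View pics/e.png

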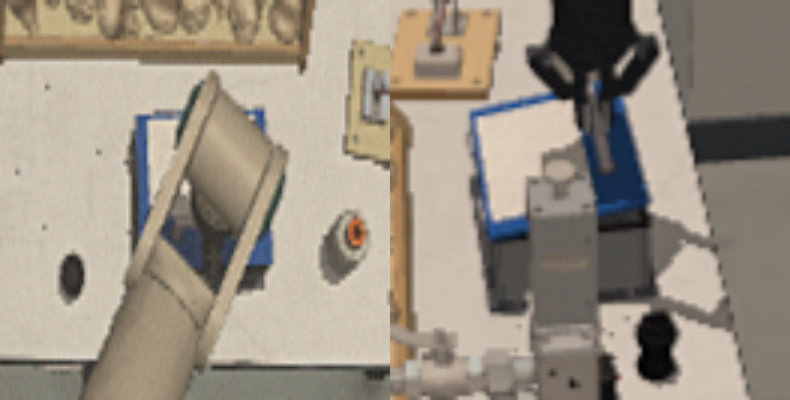

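The lid is raised with the bar held, and the handle stands clear of the box (side 657,345). Check the gap from the front-left lid corner at about (649,208).

```bash
python3 - <<'E'
from h import *
import pickle
t,s=pickle.load(open("c2.pkl","rb"))
for th in(0,.1,.164,.235):
    x=-.156*np.cos(th)-.01*-np.sin(th)+.075; z=.085+.156*np.sin(th)+.01*np.cos(th); y=.103; a=.0355
    print(th,proj(s,[[.5058+x*np.cos(a)-y*np.sin(a),-.2627+x*np.sin(a)+y*np.cos(a),z]]))
print("seen",270+(649-390+.5)/4-.5,140+(208.5)/4-.5)
E
```

```text
0 [[335.67934668 195.15038092]]
0.1 [[335.23832331 191.9405858 ]]
0.164 [[334.7380498  189.91340201]]
0.235 [[333.98417007 187.70165207]]
seen 334.375 191.625
```

```bash
python3 - <<'E'
import pickle,numpy as np
b=pickle.load(open("c1.pkl","rb"))[1]["frame"].astype(int); a=pickle.load(open("c2.pkl","rb"))[1]["frame"].astype(int)
for c in(325,329,332,334): print(c,"shut",(b[185:203,c,2]-b[185:203,c,0]),"now",(a[185:203,c,2]-a[185:203,c,0]))
E
```

```text
325 shut [-14 -12  23  86  96  93  93  91  91  94  88  71  19  -8  -7  -5  -5  -6] now [52 53 51 53 52 49 90 71 26  0 -3 -2 -3 -5 -6 -5 -7 -5]
329 shut [94 93 93 93 90 93 92 95 91 94 71 43  0 -8 -6 -5 -6 -5] now [54 51 53 54 49 70 64 30 -2 -4 -2 -3 -5 -5 -6 -5 -5 -6]
332 shut [78 94 98 98 95 93 92 91 91 92 70 30 -7 -6 -4 -4 -5 -5] now [54 70 59 52 52 59 46  6 -3 -3 -3 -3 -6 -5 -5 -5 -6 -5]
334 shut [-32 -35 -19  -1  38  50  75  86  88  92  73   3 -14 -13 -11 -12 -12 -12] now [-19  -3   5   6  28  33  -8 -20 -10  -3  -5  -6  -5  -7  -7  -7  -6  -6]
```

The edge moved up 4.4–5.2 px against 5.2 px expected for 0.164 rad, so the angle is about 0.15 rad, which is in range. Hold another second and hand in.

pendant([
  [0,0,0,0,0,-0.0005,0],
  [0,0,0,0,0,-0.0005,0],
  [0,0,0,0,0,-0.0005,0],
  [0,0,0,0,0,-0.0005,0],
  [0,0,0,0,0,-0.0005,0],
  [0,0,0,0,0,-0.0005,0],
  [0,0,0,0,0,-0.0005,0],
  [0,0,0,0,0,-0.0005,0],
  [0,0,0,0,0,-0.0005,0],
  [0,0,0,0,0,-0.0005,0],
])

```text
time: 13.85
ee_pos: [0.467, -0.2643, 0.1494]
eef_rot: [0.695, 0.719, -0.0, -0.001]
force: [-5.4, 0.2, -3.0]
grip_width: 0.115
grip_force: 59.0
```

```bash
python3 -c "
from cell import env, order, read_camera
print(order.finish_job())"
```

```text
the job is handed in; nothing more can be done
None
```

The brush handle stands upright on the bench clear of the box, and the arm holds the lid by its bar at a front gap of about 25 mm by arm position (about 22–24 mm by camera); the job was handed in at 13.85 s and returned no verdict.

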